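# Close the gel tray's lid along its rim

## Task

Snap the gel tray's lid shut: with the fingertips follow the row of five round studs along the lid's rim in one pass, starting at the stud next to the pouring lip and going round the corner, and press each stud fully home in turn with light finger pressure. From the first stud to the last keep the fingertips over the row and within about 3 cm of the rim. Nothing needs grasping: do not lift or shove the tray or disturb the things on and around it.

Things in the scene. Friction and masses are not known exactly. Their poses are not given: they have to be found in the camera images.
- tray: shallow loose gel tray with a flat grey-framed lid, 210 x 310 x 45 mm, 2 kg, blue gel inside. Origin: centre of its underside; z up, x across it (away from the robot), y along it. The flat lid top is 45 mm above the origin. A grey trough-shaped pouring lip sticks 34 mm out of its +y end wall (at x = -70 mm). Five round snap studs stand in a row along the lid's rim: three along the long edge at -x, then round the corner, two along the short edge at -y.
- stud1_top (a point): centre of the top of snap stud 1 of 5 (counted from the pouring lip), a white round stud 18 mm across in a thin black ring, at x -87, y 90 mm in the tray's frame; moves with the stud; its top is 15 mm above the lid when fully up, 3 mm above it when fully home
- stud1 (a joint): how far this stud is pressed in, m: 0 fully up (starts between 0 and 0.003), 0.012 at its stop, fully home. Slides straight down against a steady friction of about 2.5 N and stays where it is left; counts as home beyond 0.008
- stud2_top (a point): centre of the top of snap stud 2 of 5 (counted from the pouring lip), a white round stud 18 mm across in a thin black ring, at x -87, y 10 mm in the tray's frame; moves with the stud; its top is 15 mm above the lid when fully up, 3 mm above it when fully home
- stud2 (a joint): how far this stud is pressed in, m: 0 fully up (starts between 0 and 0.003), 0.012 at its stop, fully home. Slides straight down against a steady friction of about 2.5 N and stays where it is left; counts as home beyond 0.008
- stud3_top (a point): centre of the top of snap stud 3 of 5 (counted from the pouring lip), a white round stud 18 mm across in a thin black ring, at x -87, y -70 mm in the tray's frame; moves with the stud; its top is 15 mm above the lid when fully up, 3 mm above it when fully home
- stud3 (a joint): how far this stud is pressed in, m: 0 fully up (starts between 0 and 0.003), 0.012 at its stop, fully home. Slides straight down against a steady friction of about 2.5 N and stays where it is left; counts as home beyond 0.008
- stud4_top (a point): centre of the top of snap stud 4 of 5 (counted from the pouring lip), a white round stud 18 mm across in a thin black ring, at x -30, y -137 mm in the tray's frame; moves with the stud; its top is 15 mm above the lid when fully up, 3 mm above it when fully home
- stud4 (a joint): how far this stud is pressed in, m: 0 fully up (starts between 0 and 0.003), 0.012 at its stop, fully home. Slides straight down against a steady friction of about 2.5 N and stays where it is left; counts as home beyond 0.008
- stud5_top (a point): centre of the top of snap stud 5 of 5 (counted from the pouring lip), a white round stud 18 mm across in a thin black ring, at x 50, y -137 mm in the tray's frame; moves with the stud; its top is 15 mm above the lid when fully up, 3 mm above it when fully home
- stud5 (a joint): how far this stud is pressed in, m: 0 fully up (starts between 0 and 0.003), 0.012 at its stop, fully home. Slides straight down against a steady friction of about 2.5 N and stays where it is left; counts as home beyond 0.008
- gel_a: clear glass-like disc, 36 mm across, 24 mm tall, standing on the lid; a bystander, to be left alone. Origin at its underside
- gel_b: clear glass-like disc, 30 mm across, 20 mm tall, standing on the lid; a bystander, to be left alone. Origin at its underside
- spatula: flat wooden stirring stick, 150 x 18 x 5 mm, lying on the lid along its far edge; a bystander, to be left alone. Origin at its underside
- dish: small clear cup, 52 mm across, 36 mm tall, on the table in front of the tray's long edge with the studs; a bystander, to be left alone. Origin at its underside
- vial: amber vial, 28 mm across, 55 mm tall, on the table close to the short edge with the studs; a bystander, to be left alone. Origin at its underside
- jar: glass jar, 76 mm across, 115 mm tall, on the table to one side; a bystander, to be left alone. Origin at its underside
- cup: clear plastic cup, 80 mm across, 100 mm tall, on the table to one side; a bystander, to be left alone. Origin at its underside
- ink: blue bottle with black cap, 44 mm across, 70 mm tall, on the table to one side; a bystander, to be left alone. Origin at its underside

How it is judged:
On the way, in this order (a step that is already met when the one before it is completed fails the run):
1. stud 1 is home, 2 to 5 not yet (value of joint stud1 above 0.008 m and value of joint each of stud2, stud3, stud4, stud5 below 0.008 m), for 0.05 s.
2. studs 1 to 2 are home, 3 to 5 not yet (value of joint each of stud1, stud2 above 0.008 m and value of joint each of stud3, stud4, stud5 below 0.008 m), for 0.05 s.
3. studs 1 to 3 are home, 4 to 5 not yet (value of joint each of stud1, stud2, stud3 above 0.008 m and value of joint each of stud4, stud5 below 0.008 m), for 0.05 s.
4. studs 1 to 4 are home, 5 not yet (value of joint each of stud1, stud2, stud3, stud4 above 0.008 m and value of joint stud5 below 0.008 m), for 0.05 s.
5. studs 1 to 5 are home (value of joint each of stud1, stud2, stud3, stud4, stud5 above 0.008 m), for 0.05 s.
At the end, for the whole second after the job is handed in: All five studs are pressed in by more than 8 mm of their 12 mm, the tray is level, at rest and within 25 mm of where it began, and every bystander is within 20 mm of its place (all of step 5 and linear speed of tray below 0.02 m/s and distance of tray from where it was at the start of the episode below 0.025 m and angle between tray's own z axis and vertical below 0.05 rad and distance of each of gel_a, gel_b, spatula, dish, vial, jar, cup, ink from where it was at the start of the episode below 0.02 m); the robot touches nothing.
It fails at once if between the first and the last stud the fingers are lifted away from the rim (grasp point more than 130 mm above the table, that is fingertips some 50 mm above the stud tops) (value of joint stud1 above 0.008 m and value of joint stud5 below 0.008 m and height (world z) of the grasp point above 0.13 m).
It fails at once if between the first and the last stud the fingers stray from the row (more than 75 mm sideways from every stud) (value of joint stud1 above 0.008 m and value of joint stud5 below 0.008 m and horizontal distance between the grasp point and stud1_top above 0.075 m and horizontal distance between the grasp point and stud2_top above 0.075 m and horizontal distance between the grasp point and stud3_top above 0.075 m and horizontal distance between the grasp point and stud4_top above 0.075 m and horizontal distance between the grasp point and stud5_top above 0.075 m).
It fails at once if the tray is shoved more than 25 mm, tilted or lifted (distance of tray from where it was at the start of the episode above 0.025 m or angle between tray's own z axis and vertical above 0.12 rad or height (world z) of tray above 0.012 m).
It fails at once if the lid or a stud is pressed hard (over 80 N) (contact force between the fingers and tray above 80 N).
It fails at once if a bystander is moved more than 20 mm or knocked over (distance of any of gel_a, gel_b, spatula, dish, vial, jar, cup, ink from where it was at the start of the episode above 0.02 m or angle between any of gel_a, gel_b, spatula, dish, vial, jar, cup, ink's own z axis and vertical above 0.4 rad).
It also fails if it takes over 61 s, if anything falls off the work surface, if the arm or the gripper's body presses on something with over 40 N, if the wrist force passes 120 N, or if a joint passes its speed limit or range.

## Robot

A 6-joint arm with a two-finger parallel gripper is mounted at the origin on the work surface. World frame = base frame: x ahead of the robot, y to its left, z up, the work surface at z = 0. Lengths are in m, angles in rad, forces in N, time in s.
With the tool pointing down it reaches from about 0.35 to 0.725 m from the base axis. Payload 4.3 kg.
Tool frame: the origin (TCP) lies at the very end of the fingers, on their centre line; the grasp point (between the pads) lies 19 mm behind it; z points along the fingers, y is the line along which they close (so a half turn about z gives the same grasp; the last joint's range is limited). The gripper opens to 85 mm and grips with 20 to 120 N. Pads are 22 mm wide; open, the fingers measure 114 mm over their backs; the gripper's body (76 mm by 85 mm) begins 54 mm behind the grasp point. The pads swing forward as they close: fully open they stand 13 mm farther back than shut.
Start: joints at [-1.427, 0.377, 0.081, 1.274, 0, 1.46], TCP at [0.144, -0.557, 0.231] pointing down, gripper open.
Joint ranges: [-2.72, 2.72], [-0.84, 1.66], [-1.02, 1.22], [-1.77, 2.12], [-1.37, 1.28], [-3.14, 3.14]. Speed limits (rad/s): [2.57, 2.57, 3.14, 3.14, 3.14, 3.14].

## Interface

Orientations are given as a unit quaternion [w, x, y, z].
In Python, from cell import get_state, eyes, workorder, models gives the robot as it stands.
- The arm moves only by the tool carry_out, never from a script. Its argument "rows" is a list of rows, each a list of 7 numbers: the shift along the tool's x, y, z in units of 0.2 m (1.0 is 0.2 m), then the turn, a rotation vector about the tool's x, y, z in units of 60 degrees (1.0 is 60 degrees), then the opening, from -1 (shut) to 1 (fully open). A call has 1 to 20 rows; each row is the pose to reach, as a shift and turn from the pose commanded when the call began, along the tool's axes at that moment; what a row does not reach only later rows make up. A row lasts 1/12 s, in which the tool goes at most 41.7 mm and 7.16 degrees, less where a joint would pass 70% of its speed; a pose out of reach is approached as far as the arm can. A call with a number of a shift or a turn outside -1 to 1 is refused whole. A call with a gripper value outside its range is refused whole. The fingers move at their own pace and stop on an object; "force" is the grip in N (left out, the last holds). Time passes only in rows, so rows that repeat a pose let the fingers close. It gives the time, the measured TCP pose, the force, the opening and the grip force at its end, in the units of the state.
- get_state(): the state, without advancing time (a new reading comes with each control period).
- eyes.read_camera(name): name is "side" or "top" or "wrist"; returns the picture (420x560x3 uint8, red, green, blue); there is no depth.
- eyes.calibration(name): a dict with "fx", "fy", "cx", "cy" (pixels), "k1" (the pictures are not rectified: a ray, as slopes to the right and down, at radius r is drawn at 1 + k1 r^2 times it, then the intrinsics apply), "extrinsics" (4x4, takes a point from world to camera coordinates). Camera axes: x right, y down, z forward; pixel columns grow to the right and rows downward; lengths in m; the calibration is good to about 2 mm. A picture is of the moment at which its call begins: read the wrist's pose just before it. calibration takes no time and is no camera call; for the wrist camera it gives the pose at the moment of the call.
- workorder.hand_in(): hands the job in; it is judged then, once.
Trained networks look in the newest picture that a camera, given by its name, has taken for a name from the list of things; names that differ only in an ending like _2 or _b are one class to them, and where a whole thing is asked for, a point or a joint stands for the part that bears it (a point fixed in the world has none). Each returns a list of dicts, best first, with "conf" (0 to 1); they miss things now and then, are a little off and sometimes report something else, mostly with a low value. They report only what shows in the picture. A call takes as long as a camera call.
- models.spot_in(camera, label): "at" ([x, y, z] in m, in world coordinates, good to about 4 mm: the middle of the surface that is visible of it).
The state is a dict: "time_s": time; "joints": joint angles; "joint_velocities": joint speeds; "tau": joint torques, N m; "tcp_pos": TCP position; "ee_rot": TCP orientation; "force": force on the tool from outside, world axes, zero at the start; "torque": the same for the moment, N m; "width": opening from 0.0 (shut) to 1.0 (fully open); "grasp_force": force on a finger pad.
Only numpy, scipy, OpenCV 4.12 (cv2) and the standard library are available. Lean on these libraries where they do the work, as an engineer would, in place of code of your own. Each camera call takes 0.05 s, during which the arm holds its last target. There are 200 camera calls.

## Working session

There is one attempt and no reset: what is moved stays moved. The work goes in short steps, Python scripts to look and compute and a tool call to move; the robot and the scene stay as the last step left them, time stands still between calls to the robot, and variables do not carry over. Pictures are saved under pics/ and viewed, at most 10 in all, crops included, and the job is handed in when it is done.

Besides the shell and the picture viewer there is one more tool, called after "Call:" by a JSON object that holds its "op" and its "data". carry_out: Moves the arm, as the interface text tells. Its arguments: {"type":"object","properties":{"rows":{"type":"array","items":{"type":"array","items":{"type":"number","minimum":-1,"maximum":1}}},"force":{"type":"number"}},"required":["rows"]}

```bash
mkdir -p pics; python3 - <<'E'
from cell import get_state, eyes, models
import cv2
s=get_state();print(s['time_s'],s['tcp_pos'],s['ee_rot'],s['width'])
for c in ('top','side'):
    cv2.imwrite(f'pics/{c}0.png',eyes.read_camera(c)[:,:,::-1])
for c in ('top','side'):
  for l in ['stud1_top','stud3_top','tray','dish','vial','gel_a']:
    print(c,l,[(round(d['conf'],2),[round(float(v),3) for v in d['at']]) for d in models.spot_in(c,l)][:6])
E
```

```text
0.0 [ 0.14428072 -0.5559313   0.23034798] [-1.01554172e-03  9.91958975e-01  1.26555757e-01 -2.41509360e-05] 0.9989364201250154
top stud1_top [(0.15, [0.639, -0.149, 0.033])]
top stud3_top [(0.48, [0.513, -0.037, 0.06])]
top tray [(0.93, [0.577, 0.054, 0.045]), (0.47, [0.478, 0.12, 0.06])]
top dish [(0.66, [0.43, 0.006, -0.0])]
top vial [(0.53, [0.639, -0.148, 0.037]), (0.48, [0.568, 0.018, 0.066])]
top gel_a [(0.59, [0.559, 0.115, 0.071]), (0.5, [0.568, 0.015, 0.065]), (0.29, [0.606, 0.41, 0.113])]
side stud1_top [(0.71, [0.607, -0.061, 0.045])]
side stud3_top []
side tray [(0.92, [0.607, -0.062, 0.047])]
side dish []
side vial [(0.68, [0.637, -0.155, 0.029])]
side gel_a []
```

View pics/top0.png

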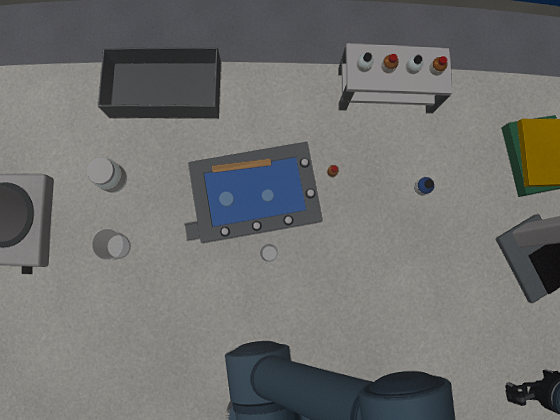

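View pics/side0.png

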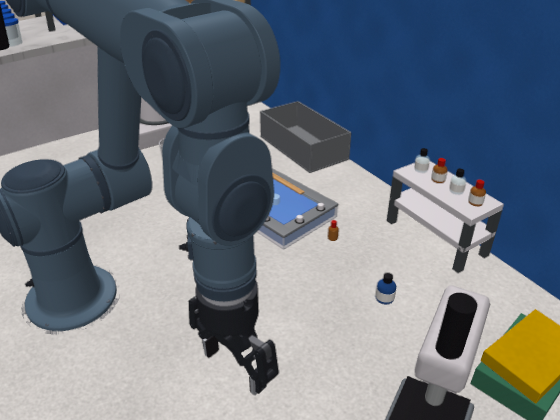

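The top view shows the tray with its lip at (193,231) and studs 1–5 at about (225,231), (257,226), (288,220), (310,194), (305,162). The dish is at (269,253) and the vial at (333,171). In the side view the arm hides most of the tray.

```bash
cat > h.py <<'E'
import numpy as np, cv2
from cell import get_state, eyes, models
from scipy.spatial.transform import Rotation as R
L=np.array([[-87,90],[-87,10],[-87,-70],[-30,-137],[50,-137]])/1e3
def ray(cal,p,z):
    K=np.array([[cal['fx'],0,cal['cx']],[0,cal['fy'],cal['cy']],[0,0,1.]])
    u=cv2.undistortPoints(np.array([[p]],float),K,np.array([cal['k1'],0,0,0.]))[0,0]
    E=np.array(cal['extrinsics']);d=E[:3,:3].T@[u[0],u[1],1];o=-E[:3,:3].T@E[:3,3]
    return o+d*(z-o[2])/d[2]
def fit(P,l=L):
    a=l-l.mean(0);b=P[:,:2]-P[:,:2].mean(0)
    th=np.arctan2((a[:,0]*b[:,1]-a[:,1]*b[:,0]).sum(),(a*b).sum())
    M=np.array([[np.cos(th),-np.sin(th)],[np.sin(th),np.cos(th)]])
    t=P[:,:2].mean(0)-M@l.mean(0)
    return th,t,M,P[:,:2]-(l@M.T+t)
def blob(img,p,r=8,th=150):
    x,y=map(int,p);c=img[y-r:y+r+1,x-r:x+r+1].min(2).astype(float)
    w=np.clip(c-th,0,None);yy,xx=np.mgrid[-r:r+1,-r:r+1]
    return np.array([x+(w*xx).sum()/w.sum(),y+(w*yy).sum()/w.sum()])
def totool(s,p):  # world point -> tool shift units
    q=s['ee_rot'];Rm=R.from_quat([q[1],q[2],q[3],q[0]])
    return Rm.inv().apply(np.array(p)-s['tcp_pos'])/0.2
E
python3 - <<'E'
from h import *
im=cv2.imread('pics/top0.png');cal=eyes.calibration('top')
px=[blob(im,p,6) for p in [(225,231),(257,226),(288,220),(310,194),(305,162)]]
print(np.round(px,1))
P=np.array([ray(cal,p,0.0585) for p in px]);th,t,M,res=fit(P)
print(P.round(4),th,t,res.round(4))
print((L@M.T+t).round(4))
for p in [(193,231),(269,253),(333,171)]:print(ray(cal,p,.03))
s=get_state();print(R.from_quat(np.roll(s['ee_rot'],-1)).as_matrix().round(3))
E
```

```text
[[222.1 230.6]
 [254.2 224.5]
 [286.  218.6]
 [308.  191.6]
 [302.  161.3]]
[[ 0.4785  0.1275  0.0585]
 [ 0.495   0.0485  0.0585]
 [ 0.5107 -0.03    0.0585]
 [ 0.5794 -0.0842  0.0585]
 [ 0.6564 -0.0686  0.0585]] 0.19637998750370603 [0.58173915 0.05589247] [[-0.0004  0.0003]
 [ 0.0006 -0.0003]
 [ 0.0006 -0.0002]
 [ 0.0003  0.0001]
 [-0.0011  0.0001]]
[[ 0.4789  0.1272]
 [ 0.4945  0.0487]
 [ 0.5101 -0.0297]
 [ 0.579  -0.0843]
 [ 0.6575 -0.0687]]
[0.47866168 0.20401429 0.03      ]
[0.42626717 0.01091019 0.03      ]
[ 0.63865812 -0.1504315   0.03      ]
[[ 0.968  0.251  0.   ]
 [ 0.251 -0.968 -0.   ]
 [-0.     0.    -1.   ]]
```

Call:
{"op": "carry_out", "data": {"rows": [[0.95, -0.56, 0, 0, 0, -0.9, -1], [0.95, -0.56, 0, 0, 0, -0.9, -1], [0.95, -0.56, 0, 0, 0, -0.9, -1], [0.95, -0.56, 0, 0, 0, -0.9, -1], [0.95, -0.56, 0, 0, 0, -0.9, -1], [0.95, -0.56, 0, 0, 0, -0.9, -1], [0.95, -0.56, 0, 0, 0, -0.9, -1], [0.95, -0.56, 0, 0, 0, -0.9, -1], [0.95, -0.56, 0, 0, 0, -0.9, -1], [0.95, -0.56, 0, 0, 0, -0.9, -1]], "force": 20}}

```text
time_s: 1.53
tcp_pos: [0.3003, -0.4005, 0.2314]
ee_rot: [0.0, 0.827, 0.562, -0.0]
force: [-0.5, -0.0, -0.2]
width: -0.003
grasp_force: 0.0
```

```bash
python3 - <<'E'
from h import *
s=get_state();print(s['time_s'],s['tcp_pos'],s['joints'],s['width'],s['force'])
print(totool(s,[0.40,-0.23,0.23]),totool(s,[0.49,-0.0,0.23]))
E
```

```text
1.5333 [ 0.30026143 -0.40049779  0.23140882] [-1.05422723e+00  2.25622125e-01 -1.28395557e-01  1.21644410e+00
 -7.34423363e-05  8.92795065e-01] -0.002628811538573236 [-0.48930479 -0.03310039 -0.19291571]
[0.97609218 0.15059614 0.00681574] [2.21099457 0.14659723 0.00648512]
```

Call:
{"op": "carry_out", "data": {"rows": [[0.98, 0.15, 0, 0, 0, -0.55, -1], [0.98, 0.15, 0, 0, 0, -0.55, -1], [0.98, 0.15, 0, 0, 0, -0.55, -1], [0.98, 0.15, 0, 0, 0, -0.55, -1], [0.98, 0.15, 0, 0, 0, -0.55, -1], [0.98, 0.15, 0, 0, 0, -0.55, -1], [0.98, 0.15, 0, 0, 0, -0.55, -1]]}}

```text
time_s: 2.12
tcp_pos: [0.4002, -0.2282, 0.2314]
ee_rot: [0.0, 0.632, 0.775, -0.0]
force: [-0.1, 0.2, 0.6]
width: -0.003
grasp_force: 0.0
```

```bash
python3 - <<'E'
from h import *
s=get_state();print(s['time_s'],s['tcp_pos'],s['joints'],s['ee_rot'])
for p in ([0.49,-0.05,0.23],[.48,.05,.23],[0.479,.127,.2]):print(totool(s,p))
E
```

```text
2.1167 [ 0.40024113 -0.22820276  0.23139781] [-6.55720207e-01  1.46224727e-01 -2.26823948e-01  1.19748720e+00
 -4.39141620e-04  7.12759280e-01] [ 1.36435410e-04  6.32084073e-01  7.74899774e-01 -2.15768002e-04]
[0.78266321 0.61868146 0.00650988]
[1.28251196 0.67017095 0.00625951]
[1.66073665 0.74265887 0.15606465]
```

Call:
{"op": "carry_out", "data": {"rows": [[0.8, 0.6, 0, 0, 0, 0, -1], [0.8, 0.6, 0, 0, 0, 0, -1], [0.8, 0.6, 0, 0, 0, 0, -1], [0.8, 0.6, 0, 0, 0, 0, -1], [0.8, 0.6, 0, 0, 0, 0, -1], [0.8, 0.6, 0, 0, 0, 0, -1], [0.8, 0.6, 0, 0, 0, 0, -1]]}}

```text
time_s: 2.7
tcp_pos: [0.4858, -0.0486, 0.2311]
ee_rot: [0.0, 0.633, 0.775, -0.0]
force: [0.1, -0.8, -0.4]
width: -0.002
grasp_force: 0.0
```

```bash
python3 - <<'E'
from h import *
s=get_state();print(s['time_s'],s['tcp_pos'])
cal=eyes.calibration('wrist');im=eyes.read_camera('wrist')[:,:,::-1];cv2.imwrite('pics/w1.png',im)
E=np.array(cal['extrinsics']);print(cal['fx'],cal['k1'],-E[:3,:3].T@E[:3,3]);np.save('w1.npy',E)
for l in ['stud1_top','gel_a','tray']:
    print(l,[(round(d['conf'],2),[round(float(v),3) for v in d['at']]) for d in models.spot_in('wrist',l)][:6])
E
```

```text
2.7 [ 0.48580857 -0.04862131  0.23112837]
376.1392422124617 -0.09485628538841491 [0.47238634 0.01909857 0.37193817]
stud1_top []
gel_a [(0.83, [0.567, 0.016, 0.062]), (0.78, [0.556, 0.11, 0.07])]
tray [(0.76, [0.582, 0.017, 0.042])]
```

View pics/w1.png

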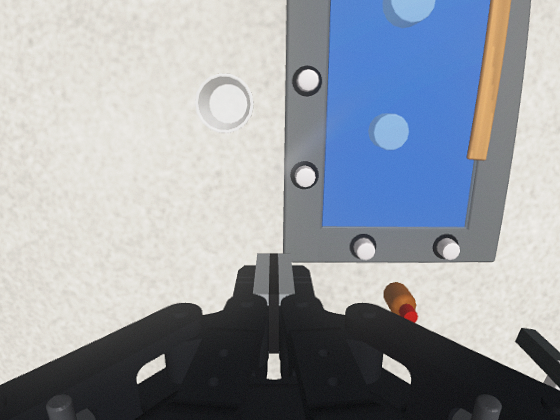

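The wrist view shows studs 2–5 at about (308,80), (305,175), (365,247) and (449,247), and the closed fingertips at (273,258). The dish is at (227,103) and the vial at (402,302).

```bash
python3 - <<'E'
from h import *
im=cv2.imread('pics/w1.png');cal=eyes.calibration('wrist')
G=[(308,80),(305,175),(365,247),(449,247)]
cs=[cv2.resize(im[y-18:y+19,x-18:x+19],(222,222),interpolation=cv2.INTER_CUBIC) for x,y in G]
it=cv2.imread('pics/top0.png')
cs+=[cv2.resize(it[y-12:y+13,x-12:x+13],(222,222),interpolation=cv2.INTER_NEAREST) for x,y in [(225,231),(310,194)]]
cv2.imwrite('pics/crop.png',np.vstack([np.hstack(cs[:3]),np.hstack(cs[3:])]))
px=[blob(im,p,14,170) for p in G];print(np.round(px,1))
for z in (.045,.0585):
    P=np.array([ray(cal,p,z) for p in px]);th,t,M,res=fit(P,L[1:]);print(th,t,res.round(4));print((L@M.T+t).round(4))
E
```

```text
[[308.1  78.8]
 [305.5 176.4]
 [366.1 250.2]
 [451.3 250.3]]
0.19008795675127688 [0.58598297 0.04713892] [[-0.0025  0.003 ]
 [-0.002   0.0003]
 [ 0.0008 -0.0018]
 [ 0.0037 -0.0015]]
[[ 0.4835  0.1191]
 [ 0.4987  0.0405]
 [ 0.5138 -0.038 ]
 [ 0.5824 -0.0931]
 [ 0.661  -0.0779]]
0.1900879567512769 [0.58217685 0.04960366] [[ 0.0003 -0.0006]
 [ 0.0002  0.0001]
 [-0.      0.0003]
 [-0.0005  0.0001]]
[[ 0.4797  0.1215]
 [ 0.4949  0.043 ]
 [ 0.51   -0.0356]
 [ 0.5786 -0.0906]
 [ 0.6572 -0.0755]]
```

View pics/crop.png

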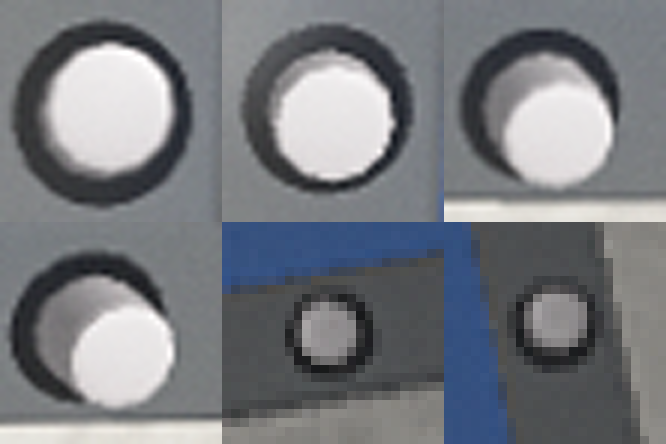

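The crop shows clear white stud tops. The wrist fit has residuals under 0.6 mm, and the top view agrees with it.

```bash
cat >> h.py <<'E'
S=np.array([[0.4797,0.1215],[0.4949,0.043],[0.51,-0.0356],[0.5786,-0.0906],[0.6572,-0.0755]])
E
python3 - <<'E'
from h import *
s=get_state();print(totool(s,[*S[0],.09]),R.from_quat(np.roll(s['ee_rot'],-1)).as_matrix().round(3))
E
```

```text
[0.84687733 0.14339769 0.70568797] [[-0.197  0.98  -0.   ]
 [ 0.98   0.197 -0.001]
 [-0.    -0.    -1.   ]]
```

Call:
{"op": "carry_out", "data": {"rows": [[0.85, 0.14, 0, 0, 0, 0, -1], [0.85, 0.14, 0, 0, 0, 0, -1], [0.85, 0.14, 0, 0, 0, 0, -1], [0.85, 0.14, 0, 0, 0, 0, -1], [0.85, 0.14, 0.4, 0, 0, 0, -1], [0.85, 0.14, 0.5, 0, 0, 0, -1], [0.85, 0.14, 0.6, 0, 0, 0, -1], [0.85, 0.14, 0.7, 0, 0, 0, -1], [0.85, 0.14, 0.7, 0, 0, 0, -1], [0.85, 0.14, 0.7, 0, 0, 0, -1], [0.85, 0.14, 0.7, 0, 0, 0, -1]]}}

```text
time_s: 3.82
tcp_pos: [0.4802, 0.1231, 0.0929]
ee_rot: [0.001, 0.633, 0.774, 0.001]
force: [-0.2, -0.5, 1.1]
width: -0.003
grasp_force: 0.0
```

```bash
python3 - <<'E'
from h import *
s=get_state();print(s['time_s'],s['tcp_pos'],s['force'])
for z in (.07,.05):print(totool(s,[*S[0],z]))
im=eyes.read_camera('wrist')[:,:,::-1];cv2.imwrite('pics/w2.png',im[:, :])
E
```

```text
3.8167 [0.48017225 0.12306238 0.09285982] [-0.15685592 -0.49112112  1.10723877]
[-0.0071444  -0.00412484  0.11429273]
[-0.00710557 -0.00435398  0.21429246]
```

View pics/w2.png

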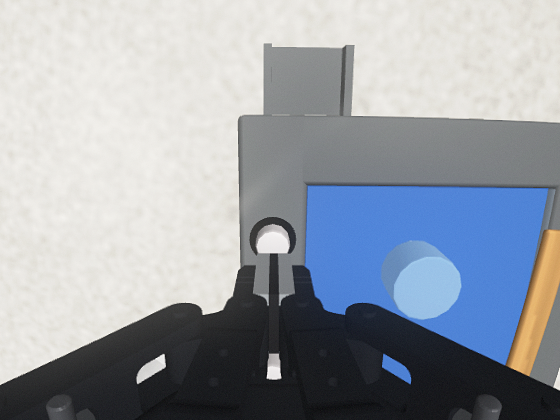

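The fingertips at (273,255) line up with stud 1 at (273,240), and the pouring lip is at (308,80). I'll press stud 1.

Call:
{"op": "carry_out", "data": {"rows": [[-0.005, -0.005, 0.08, 0, 0, 0, -1], [-0.005, -0.005, 0.14, 0, 0, 0, -1], [-0.005, -0.005, 0.16, 0, 0, 0, -1], [-0.005, -0.005, 0.18, 0, 0, 0, -1], [-0.005, -0.005, 0.2, 0, 0, 0, -1], [-0.005, -0.005, 0.21, 0, 0, 0, -1], [-0.005, -0.005, 0.21, 0, 0, 0, -1]]}}

```text
time_s: 4.45
tcp_pos: [0.4789, 0.1227, 0.0498]
ee_rot: [0.001, 0.632, 0.775, 0.001]
force: [0.6, -0.4, -0.2]
width: -0.001
grasp_force: 0.1
```

Call:
{"op": "carry_out", "data": {"rows": [[0, 0, 0.006, 0, 0, 0, -1], [0, 0, 0.012, 0, 0, 0, -1], [0, 0, 0.012, 0, 0, 0, -1]]}}

```text
time_s: 4.7
tcp_pos: [0.4789, 0.1227, 0.048]
ee_rot: [0.001, 0.632, 0.775, 0.001]
force: [-1.1, -0.4, 7.7]
width: -0.002
grasp_force: 4.1
```

```bash
python3 - <<'E'
from h import *
s=get_state();print(s['time_s'],s['tcp_pos'],s['force'],s['tau'])
for i in (0,1):
  for z in (.08,.05):print(i+1,totool(s,[*S[i],z]))
E
```

```text
4.7 [0.47892587 0.12274585 0.047969  ] [-1.10982436 -0.4440769   7.73144097] [ 3.19120204e-01 -3.68592882e+01  2.04335797e+01 -5.31953517e-01
  2.51958864e-01 -9.96320050e-04]
1 [-0.00695399  0.00284771 -0.16014664]
1 [-0.00688269  0.0025649  -0.01014692]
2 [-0.40672333 -0.00123797 -0.1599643 ]
2 [-0.40665202 -0.00152078 -0.00996459]
```

Stud 1 is home at its stop. Next is stud 2.

Call:
{"op": "carry_out", "data": {"rows": [[0, 0, -0.08, 0, 0, 0, -1], [0, 0, -0.15, 0, 0, 0, -1], [-0.1, 0, -0.15, 0, 0, 0, -1], [-0.2, 0, -0.15, 0, 0, 0, -1], [-0.3, 0, -0.15, 0, 0, 0, -1], [-0.4, 0, -0.15, 0, 0, 0, -1], [-0.4, 0, -0.15, 0, 0, 0, -1], [-0.405, 0, -0.1, 0, 0, 0, -1], [-0.405, 0, -0.06, 0, 0, 0, -1], [-0.405, 0, -0.04, 0, 0, 0, -1], [-0.405, 0, -0.02, 0, 0, 0, -1], [-0.405, 0, 0, 0, 0, 0, -1], [-0.405, 0, 0, 0, 0, 0, -1], [-0.405, 0, 0, 0, 0, 0, -1]]}}

```text
time_s: 5.87
tcp_pos: [0.4939, 0.0438, 0.0479]
ee_rot: [0.0, 0.632, 0.775, -0.0]
force: [-4.3, -1.0, 14.0]
width: 0.002
grasp_force: 7.1
```

```bash
python3 - <<'E'
from h import *
s=get_state();print(s['time_s'],s['tcp_pos'],s['force'])
for i in (1,2):
  for z in (.08,.048):print(i+1,totool(s,[*S[i],z]))
E
```

```text
5.8667 [0.49387296 0.04384309 0.04793794] [-4.29640793 -0.96111106 13.98226271]
2 [-0.00521693  0.00417239 -0.16030879]
2 [-0.00516214  0.00418251 -0.0003088 ]
3 [-0.40537121 -0.00090535 -0.16017143]
3 [-4.05316417e-01 -8.95232841e-04 -1.71437167e-04]
```

Call:
{"op": "carry_out", "data": {"rows": [[0, 0, -0.08, 0, 0, 0, -1], [0, 0, -0.15, 0, 0, 0, -1], [-0.1, 0, -0.15, 0, 0, 0, -1], [-0.2, 0, -0.15, 0, 0, 0, -1], [-0.3, 0, -0.15, 0, 0, 0, -1], [-0.4, 0, -0.15, 0, 0, 0, -1], [-0.4, 0, -0.15, 0, 0, 0, -1], [-0.405, 0, -0.1, 0, 0, 0, -1], [-0.405, 0, -0.06, 0, 0, 0, -1], [-0.405, 0, -0.04, 0, 0, 0, -1], [-0.405, 0, -0.02, 0, 0, 0, -1], [-0.405, 0, -0.002, 0, 0, 0, -1], [-0.405, 0, -0.002, 0, 0, 0, -1], [-0.405, 0, -0.002, 0, 0, 0, -1]]}}

```text
time_s: 7.03
tcp_pos: [0.5096, -0.0351, 0.048]
ee_rot: [-0.0, 0.632, 0.775, -0.0]
force: [-4.3, 0.2, 11.8]
width: 0.003
grasp_force: 5.7
```

```bash
python3 - <<'E'
from h import *
s=get_state();print(s['time_s'],s['tcp_pos'],s['force'])
M=fit(np.c_[S,S[:,0]]);c=M[2]@[-.075,-.125]+M[1]
for p in (S[2],c,S[3]):print(totool(s,[*p,.048]).round(4))
E
```

```text
7.0333 [ 0.50963879 -0.0351178   0.04797319] [-4.31998141  0.18045137 11.76052279]
[-0.0027  0.0013 -0.0001]
[-0.2784  0.0578 -0.0004]
[-0.3411  0.282  -0.0006]
```

Call:
{"op": "carry_out", "data": {"rows": [[0, 0, -0.08, 0, 0, 0, -1], [0, 0, -0.15, 0, 0, 0, -1], [-0.1, 0.02, -0.15, 0, 0, 0, -1], [-0.2, 0.04, -0.15, 0, 0, 0, -1], [-0.28, 0.06, -0.15, 0, 0, 0, -1], [-0.31, 0.14, -0.15, 0, 0, 0, -1], [-0.33, 0.22, -0.15, 0, 0, 0, -1], [-0.34, 0.28, -0.15, 0, 0, 0, -1], [-0.34, 0.28, -0.15, 0, 0, 0, -1], [-0.34, 0.28, -0.1, 0, 0, 0, -1], [-0.34, 0.28, -0.06, 0, 0, 0, -1], [-0.34, 0.28, -0.04, 0, 0, 0, -1], [-0.34, 0.28, -0.02, 0, 0, 0, -1], [-0.34, 0.28, -0.002, 0, 0, 0, -1], [-0.34, 0.28, -0.002, 0, 0, 0, -1], [-0.34, 0.28, -0.002, 0, 0, 0, -1]]}}

```text
time_s: 8.37
tcp_pos: [0.5777, -0.091, 0.048]
ee_rot: [-0.001, 0.632, 0.775, -0.0]
force: [-1.7, 1.9, 6.5]
width: 0.001
grasp_force: 3.3
```

```bash
python3 - <<'E'
from h import *
s=get_state();print(s['time_s'],s['tcp_pos'],s['force'])
for p in (S[3],S[4]):print(totool(s,[*p,.048]).round(4))
E
```

```text
8.3667 [ 0.57769256 -0.09095947  0.0480143 ] [-1.69359965  1.90551032  6.49001251]
[0.0009 0.0048 0.0001]
[-3.90e-03  4.05e-01 -4.00e-04]
```

Call:
{"op": "carry_out", "data": {"rows": [[0, 0, -0.08, 0, 0, 0, -1], [0, 0, -0.15, 0, 0, 0, -1], [0, 0.1, -0.15, 0, 0, 0, -1], [0, 0.2, -0.15, 0, 0, 0, -1], [0, 0.3, -0.15, 0, 0, 0, -1], [0, 0.4, -0.15, 0, 0, 0, -1], [-0.005, 0.405, -0.15, 0, 0, 0, -1], [-0.005, 0.405, -0.1, 0, 0, 0, -1], [-0.005, 0.405, -0.06, 0, 0, 0, -1], [-0.005, 0.405, -0.04, 0, 0, 0, -1], [-0.005, 0.405, -0.02, 0, 0, 0, -1], [-0.005, 0.405, 0, 0, 0, 0, -1], [-0.005, 0.405, 0, 0, 0, 0, -1], [-0.005, 0.405, 0, 0, 0, 0, -1]]}}

```text
time_s: 9.53
tcp_pos: [0.6572, -0.0763, 0.048]
ee_rot: [-0.0, 0.633, 0.775, -0.0]
force: [-3.0, 0.4, 5.0]
width: -0.002
grasp_force: 2.6
```

Call:
{"op": "carry_out", "data": {"rows": [[0, 0, -0.1, 0, 0, 0, -1], [0, 0, -0.3, 0, 0, 0, -1], [0, 0, -0.5, 0, 0, 0, -1], [0, 0, -0.7, 0, 0, 0, -1], [0, 0, -0.9, 0, 0, 0, -1], [0, -0.2, -0.9, 0, 0, 0, -1], [0, -0.4, -0.9, 0, 0, 0, -1], [0, -0.6, -0.9, 0, 0, 0, -1], [0, -0.8, -0.9, 0, 0, 0, -1], [0, -0.8, -0.9, 0, 0, 0, -1], [0, -0.8, -0.9, 0, 0, 0, -1], [0, -0.8, -0.9, 0, 0, 0, -1]]}}

```text
time_s: 10.53
tcp_pos: [0.5015, -0.1084, 0.2278]
ee_rot: [0.0, 0.633, 0.774, 0.0]
force: [-0.9, -0.0, 0.5]
width: -0.001
grasp_force: 0.0
```

```bash
python3 - <<'E'
from h import *
s=get_state();print(s['time_s'],s['tcp_pos'],s['force'])
im=eyes.read_camera('wrist')[:,:,::-1];cv2.imwrite('pics/w3.png',im)
E
```

```text
10.5333 [ 0.50152272 -0.10836302  0.22777609] [-0.85695366 -0.00561359  0.46683501]
```

View pics/w3.png

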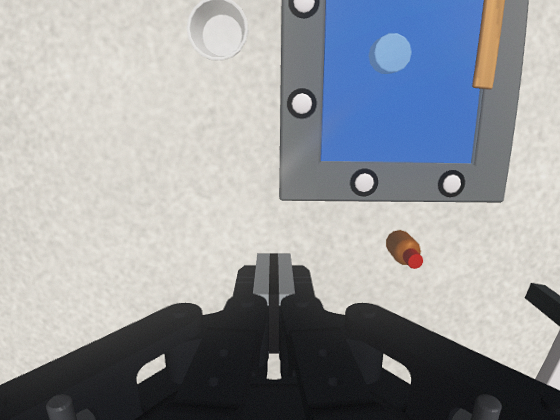

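Studs 2–5, at (304,5), (302,103), (365,183) and (452,184), sit flush in their rings with no side walls showing. The vial and dish are undisturbed. Stud 1 hit its stop by force, so I'm handing in.

```bash
python3 -c "
from cell import workorder
print(workorder.hand_in())"
```

```text
the job is handed in; nothing more can be done
None
```

I pressed all five studs to their stops, in order from the pouring lip and in one pass round the corner, and handed the job in at about 10.6 s; no verdict came back. At the end of each press the wrist force was no more than about 14 N. The last wrist picture showed studs 2–5 flush (stud 1 was out of view, so it rests on the force reading), with the vial and dish where they had been.

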